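# Turn the specimen carousel under the microscope

### The arm

A 6-joint arm with a two-finger parallel gripper is mounted at the origin on the work surface. World frame = base frame: x ahead of the robot, y to its left, z up, the work surface at z = 0. Lengths are in mm, angles in rad, forces in N, time in s.
With the tool pointing down it reaches from about 275 to 750 mm from the base axis. Payload 10.2 kg.
Tool frame: the origin (TCP) lies midway between the tips of the shut fingers; the grasp point (between the pads) lies 19 mm behind it; z points along the fingers, y is the line along which they close (so a half turn about z gives the same grasp; the last joint's range is limited). The gripper opens to 85 mm and grips with 20 to 120 N. Pads are 22 mm wide; open, the fingers measure 114 mm over their backs; the gripper's body (76 mm by 85 mm) begins 54 mm behind the grasp point. The pads swing forward as they close: fully open they stand 13 mm farther back than shut.
Start: joints at [-1.49, 0.313, 1.498, -0, 1.331, -0.223], TCP at [157.04, -500.969, 231.294] pointing down, gripper open.
Joint ranges: [-2.94, 2.94], [-0.97, 2.17], [0.19, 2.56], [-1.23, 4.37], [0.02, 3.11], [-2.88, 2.88]. Speed limits (rad/s): [2.39, 2.39, 3.01, 3.14, 3.14, 3.14].

### API

Orientations are given as a unit quaternion [w, x, y, z].
In Python, from rig import ctrl gives the robot as it stands.
- The arm moves only by the tool send_rows, never from a script. Its argument "targets" is a list of rows, each an object with "offset": the shift along the world's x, y, z in cm, a list of three; "spin": the turn about the world's z in rad. A call has 1 to 8 rows; each row is the pose to reach, as a shift and turn from the pose commanded when the call began; what a row does not reach only later rows make up. A row lasts 1/12 s, in which the tool goes at most 41.7 mm and 7.16 degrees, less where a joint would pass 70% of its speed; a pose out of reach is approached as far as the arm can. A call with a gripper value outside its range is refused whole. "grip" is the opening, from 0 (shut) to 1 (fully open), set as the call begins (left out, the last holds). The fingers move at their own pace and stop on an object; "squeeze" is the grip in N (left out, the last holds). Time passes only in rows, so rows that repeat a pose let the fingers close. It gives the time, the measured TCP pose, the force, the opening and the grip force at its end, in the units of the state.
- ctrl.sense(): the state, without advancing time (a new reading comes with each control period).
- ctrl.capture(name): name is "scene" or "top"; returns (picture, depth): 384x512x3 uint8, red, green, blue; 384x512 float32, mm along the optical axis (not along the pixel's ray), 0 where there is no reading.
- ctrl.calibration(name): a dict with "fx", "fy", "cx", "cy" (pixels), "view" (4x4, takes a point from world to camera coordinates). Camera axes: x right, y down, z forward; pixel columns grow to the right and rows downward; lengths in mm; the calibration is good to about 2 mm. A picture is of the moment at which its call begins. calibration takes no time and is no camera call.
- ctrl.finish_job(): hands the job in; it is judged then, once.
Trained networks look in the newest picture that a camera, given by its name, has taken for a name from the list of things; names that differ only in an ending like _2 or _b are one class to them, and where a whole thing is asked for, a point or a joint stands for the part that bears it (a point fixed in the world has none). Each returns a list of dicts, best first, with "conf" (0 to 1); they miss things now and then, are a little off and sometimes report something else, mostly with a low value. They report only what shows in the picture. A call takes as long as a camera call. They do not tell look-alikes from the thing itself.
- ctrl.search_frame(camera, query): "box" ([left, top, right, bottom] in pixels, round what is visible of it).
- ctrl.place_of(camera, query): "uv" ([column, row] in pixels: a listed point, or the origin of a listed thing).
The state is a dict: "time_s": time; "joints": joint angles; "dq": joint speeds; "tau": joint torques, N m; "eef_pos": TCP position; "ee_rot": TCP orientation; "force": force on the tool from outside, world axes, zero at the start; "wrist_torque": the same for the moment, N m; "grip_width": opening from 0.0 (shut) to 1.0 (fully open); "grip_force": force on a finger pad.
Only numpy, scipy, OpenCV 4.12 (cv2) and the standard library are available. Lean on these libraries where they do the work, as an engineer would, in place of code of your own. Each camera call takes 0.05 s, during which the arm holds its last target. There are 200 camera calls.

### The job

Bring the tall specimen jar under the lens of the slim microscope by turning the carousel: push its bare spokes round gently with a fingertip until the jar is centred on the light pad beneath the lens, then take the hand away. Grip nothing, do not touch, lift or upset the three containers riding in the carousel, and leave the mug, phone and pen pot where they are.

Things in the scene. Friction and masses are not known exactly. Their poses are not given: they have to be found in the camera images.
- wheel: The carousel's aluminium star wheel, turning both ways without stops about a vertical axis; friction holds it where it is left (0.12 N m to turn it, about 1 N at 120 mm; it does not coast). Origin: on the axis at table height, z up. Hub radius 28 mm, top at 50 mm (pin on it to 56 mm). Seat arms at 0, 120, 240 degrees from its x axis, bare spokes at 60, 180, 300. Fixed foot below: radius 45 mm, 12 mm high.
- seat0 (a point): Centre of the floor of the seat on the wheel's x axis, 85 mm from the axis, 30 mm above the table. All three seats are alike: round, outer radius 32.5 mm, rim top 38 mm above the table, on an arm 16 mm wide. Any container may be in any seat.
- spoke0 (a point): Point at mid-height on the bare spoke at 60 degrees (anticlockwise from above) from the wheel's x axis, 125 mm from the axis, 36 mm above the table: a good place to push sideways. All three spokes are alike: straight flat bars 10 mm wide, from 28 to 44 mm above the table, ending 153 mm from the axis, with bare table beside and below them.
- spoke1 (a point): The same point on the spoke at 180 degrees.
- spoke2 (a point): The same point on the spoke at 300 degrees.
- jar: The tall round screw-lid specimen jar, white plastic, radius 25 mm (lid 26 mm), 54 mm high, loose in one of the three seats (up to 3 mm play), carried round by the wheel; its top is 84 mm above the table and it stands well above the other two containers. Origin: centre of its underside, 30 mm above the table.
- dish: Low round lidded dish, white plastic, radius 26 mm, 16 mm high, loose in another seat. Origin: centre of its underside.
- box: Low square lidded box, white plastic, 37.5 mm square, 20 mm high, loose in the third seat. Origin: centre of its underside.
- view (a point): The viewing point, fixed: 85 mm from the carousel's axis, 30 mm above the table, on the optical axis of the microscope, above the centre of the round light pad (radius 30 mm, 10 mm high). The slim microscope tube (radius 18 mm) hangs over it, from 155 to 285 mm above the table. Keep the hand clear of it: push spokes on the other side of the carousel.
- post (a point): Top of the microscope's fixed upright post (radius 9 mm), 302 mm above the table, 215 mm from the carousel's axis, straight out beyond the viewing point; a level rod at 255 mm height runs from it to the tube. Its foot measures 100 by 130 mm, 14 mm high, and a flat bar 6 mm high joins it to the light pad.
- mug: White mug, radius 40 mm (handle besides), 90 mm high, on the desk to the robot's left. Origin: centre of its underside.
- phone: Black phone lying flat on the desk to the robot's right, 145 by 70 by 9 mm. Origin: centre of its underside.
- pen_pot: Black round pen pot with four pens, radius 38 mm, pens up to 155 mm above the desk, left and farther out. Origin: centre of its underside.
Things that resemble listed ones, but are neither listed nor needed, are in the scene too. What is shaped like the box but orange or turquoise is not meant.

How it is judged:
By the outcome, as a careful person would: the job done as asked, in the order asked, and still so for the second after the job is handed in, with the robot touching nothing.
It also fails if it takes over 72 s, if anything falls off the work surface, if the arm or the gripper's body presses on something with over 40 N, if the wrist force passes 120 N, or if a joint passes its speed limit or range.

## Working session

There is one attempt and no reset: what is moved stays moved. The work goes in short steps, Python scripts to look and compute and a tool call to move; the robot and the scene stay as the last step left them, time stands still between calls to the robot, and variables do not carry over. Pictures are saved under pics/ and viewed, at most 10 in all, crops included, and the job is handed in when it is done.

Besides the shell and the picture viewer there is one more tool, called in YAML: its name, and indented under it one key for each argument. send_rows: Moves the arm, as the interface text tells. Its arguments: {"type":"object","properties":{"targets":{"type":"array"},"grip":{"type":"number"},"squeeze":{"type":"number"}},"required":["targets"]}

```bash
mkdir -p pics; cat > h.py <<'E'
import numpy as np, cv2
from rig import ctrl
def w2p(c,P):
    k=ctrl.calibration(c);v=np.array(k["view"]);q=v[:3,:3]@np.array(P,float)+v[:3,3]
    return np.array([k["fx"]*q[0]/q[2]+k["cx"],k["fy"]*q[1]/q[2]+k["cy"]])
def atz(c,uv,z):
    k=ctrl.calibration(c);v=np.array(k["view"]);R=v[:3,:3];o=-R.T@v[:3,3]
    d=R.T@np.array([(uv[0]-k["cx"])/k["fx"],(uv[1]-k["cy"])/k["fy"],1]);return (o+d*(z-o[2])/d[2]).round(1)
def cloud(c,D):
    k=ctrl.calibration(c);v=np.array(k["view"]);r,q=np.mgrid[:D.shape[0],:D.shape[1]]
    p=np.stack([(q-k["cx"])/k["fx"]*D,(r-k["cy"])/k["fy"]*D,D],-1);return (p-v[:3,3])@v[:3,:3]
E
python3 - <<'E'
from h import *
for c in("scene","top"):
    I,D=ctrl.capture(c);cv2.imwrite(f"pics/{c}0.png",I[...,::-1]);np.save(c+"0.npy",D)
    for n,z in dict(wheel=0,seat0=30,spoke0=36,spoke1=36,spoke2=36,jar=30,dish=30,box=30,view=30,post=302).items():
        print(c,n,[(np.round(r["uv"]),round(r["conf"],2),atz(c,r["uv"],z)[:2]) for r in ctrl.place_of(c,n)[:3]])
s=ctrl.sense();print(s["time_s"],s["eef_pos"],s["ee_rot"])
E
```

```text
scene wheel []
scene seat0 [(array([296., 270.]), 0.85, array([607.1, 181.3]))]
scene spoke0 [(array([264., 219.]), 0.93, array([557.3, -37.5])), (array([262., 273.]), 0.91, array([697.8, 134.1])), (array([322., 248.]), 0.9, array([490.2, 168.2]))]
scene spoke1 [(array([264., 219.]), 0.93, array([557.3, -37.5])), (array([262., 273.]), 0.91, array([697.8, 134.1])), (array([322., 248.]), 0.9, array([490.2, 168.2]))]
scene spoke2 [(array([264., 219.]), 0.93, array([557.3, -37.5])), (array([262., 273.]), 0.91, array([697.8, 134.1])), (array([322., 248.]), 0.9, array([490.2, 168.2]))]
scene jar [(array([297., 231.]), 0.63, array([499.5,  65.3]))]
scene dish [(array([263., 271.]), 0.63, array([687.8, 126.6]))]
scene box [(array([328., 302.]), 0.7, array([610.3, 314.5])), (array([352., 268.]), 0.55, array([471.7, 276.5])), (array([298., 266.]), 0.52, array([594.5, 176.9]))]
scene view [(array([269., 267.]), 0.87, array([664.8, 125.4]))]
scene post [(array([258., 232.]), 0.88, array([770.9, 202.4]))]
top wheel [(array([232., 218.]), 0.67, array([580.6,  81.1]))]
top seat0 [(array([204., 210.
[... 463 characters left out ...]
rray([697.2, 132.8])), (array([202., 242.]), 0.72, array([498.8, 177.9])), (array([270., 226.]), 0.68, array([546.2, -42.6]))]
top jar [(array([237., 240.]), 0.79, array([506.1,  64.6]))]
top dish [(array([246., 202.]), 0.72, array([629. ,  32.2]))]
top box [(array([202., 213.]), 0.66, array([594.3, 178.9])), (array([214., 183.]), 0.66, array([693.9, 140.3])), (array([169., 214.]), 0.55, array([593.7, 284.6]))]
top view [(array([218., 195.]), 0.88, array([654.8, 126.8])), (array([204., 211.]), 0.58, array([601.5, 170.1]))]
top post [(array([184., 134.]), 0.88, array([768.2, 191.9]))]
1.1 [ 157.05766411 -500.95552396  231.29744149] [3.61203250e-06 9.88483550e-01 1.51328359e-01 5.37469362e-06]
```

View pics/top0.png

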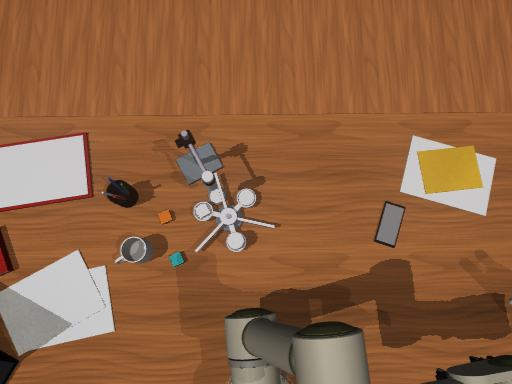

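View pics/scene0.png

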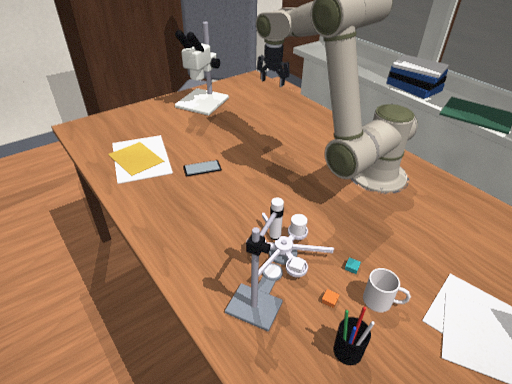

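The top view shows the hub at about (230,216), with the jar at (236,241), the dish at (246,198) and the box at (203,211). The spokes end near (218,178), (274,226) and (198,249), and the tube is at (208,178) with the post at (184,134). The scene view agrees. I'll refine the axis, spoke angle and viewing direction from depth.

```bash
cat >> h.py <<'E'
from scipy.optimize import least_squares as LS
def clouds(D):
    return {c:cloud(c,d)[d>0] for c,d in D.items()}
def wheel(C,g,fixed=None):
    P=np.vstack(list(C.values())) if isinstance(C,dict) else C
    def sel(p,a,b=153):
        q=P[:,:2]-p[:2];r=np.hypot(*q.T);return q[(r>a)&(r<b)&(P[:,2]>34)&(P[:,2]<49)]
    p=np.array(g,float)
    for _ in range(4):
        r0=P[:,:2]-p[:2];r=np.hypot(*r0.T);Q=P[(r>119)&(r<152)&(P[:,2]>36)&(P[:,2]<49),:2]
        def f(x,Q=Q):
            q=Q-x[:2];a=np.arctan2(q[:,1],q[:,0])-x[2];a=(a+np.pi/3)%(2*np.pi/3)-np.pi/3
            return np.hypot(*q.T)*np.sin(a)
        if fixed is None: p=LS(f,p,loss="soft_l1",f_scale=3).x
        else: p[2]=LS(lambda t:f([*p[:2],t[0]]),[p[2]],loss="soft_l1",f_scale=3).x[0]
    return p,len(Q),np.abs(f(p)).mean()
def circ(P,g,R,z0,z1,tol=10):
    x=np.array(g,float)
    for _ in range(5):
        d=np.hypot(*(P[:,:2]-x).T);Q=P[(abs(d-R)<tol)&(P[:,2]>z0)&(P[:,2]<z1),:2]
        x=LS(lambda x:np.hypot(*(Q-x).T)-R,x,loss="soft_l1",f_scale=2).x
    return x.round(1),len(Q)
def top(P,g,rad,z0,z1):
    d=np.hypot(*(P[:,:2]-g).T);Q=P[(d<rad)&(P[:,2]>z0)&(P[:,2]<z1)];return np.r_[Q.mean(0),(Q[:,:2].min(0)+Q[:,:2].max(0))/2].round(1),len(Q)
E
python3 - <<'E'
from h import *
C=clouds({c:np.load(c+"0.npy") for c in("scene","top")})
for n,P in {**C,"both":np.vstack(list(C.values()))}.items():
    p,k,e=wheel(P,[581,89,np.radians(17)]);print(n,p[:2].round(1),np.degrees(p[2]).round(2),k,round(e,2))
    print(" tube",circ(P,[656,130],18,160,245),"post",circ(P,[768,196],9,100,240),"jar top",top(P,[506,65],40,80,90),"hub",top(P,p[:2],32,46,60))
E
```

```text
scene [582.6  93.4] 17.1 91 2.54
 tube (array([653.9, 128.2]), 225) post (array([770. , 191.6]), 247) jar top (array([501.9,  68.3,  85.1, 499.8,  65.6]), 161) hub (array([582.8,  93.5,  51.8, 581.8,  92.7]), 197)
top [580.4  91.7] 16.78 94 2.67
 tube (array([658.3, 133.2]), 62) post (array([771.2, 193.4]), 16) jar top (array([499.1,  67.3,  85.2, 500. ,  67.8]), 208) hub (array([580.1,  91.3,  51.6, 581.9,  90.3]), 231)
both [581.6  92.4] 16.9 187 2.72
 tube (array([655.3, 128.1]), 287) post (array([770. , 191.6]), 263) jar top (array([500.3,  67.7,  85.2, 500. ,  66.3]), 369) hub (array([581.5,  92.3,  51.7, 582.3,  90.9]), 427)
```

send_rows:
  targets:
    - {"offset":[2.7,2.8,0]}
    - {"offset":[5.5,5.6,0]}
    - {"offset":[8.2,8.5,0]}
    - {"offset":[10.9,11.3,0]}
    - {"offset":[13.7,14.1,0]}
    - {"offset":[16.4,16.9,0]}
    - {"offset":[19.1,19.7,0]}
    - {"offset":[21.8,22.5,0]}
  grip: 0

```text
invalid input
```

send_rows:
  targets:
    - {"offset":[2.7,2.8,0]}
    - {"offset":[5.5,5.6,0]}
    - {"offset":[8.2,8.5,0]}
    - {"offset":[10.9,11.3,0]}
    - {"offset":[13.7,14.1,0]}
    - {"offset":[16.4,16.9,0]}
    - {"offset":[19.1,19.7,0]}
    - {"offset":[21.8,22.5,0]}

```text
invalid input
```

Perhaps every row needs a spin value.

send_rows:
  targets:
    - {"offset":[2.7,2.8,0],"spin":0}
    - {"offset":[5.5,5.6,0],"spin":0}
    - {"offset":[8.2,8.5,0],"spin":0}
    - {"offset":[10.9,11.3,0],"spin":0}
    - {"offset":[13.7,14.1,0],"spin":0}
    - {"offset":[16.4,16.9,0],"spin":0}
    - {"offset":[19.1,19.7,0],"spin":0}
    - {"offset":[21.8,22.5,0],"spin":0}
  grip: 0

```text
time_s: 1.77
eef_pos: [376.1, -274.4, 231.5]
ee_rot: [0.0, 0.988, 0.151, 0.0]
force: [-0.2, -0.8, 0.4]
grip_width: 0.001
grip_force: 0.0
```

send_rows:
  targets:
    - {"offset":[2.7,2.8,0],"spin":0}
    - {"offset":[5.5,5.6,0],"spin":0}
    - {"offset":[8.2,8.5,0],"spin":0}
    - {"offset":[10.9,11.3,0],"spin":0}
    - {"offset":[13.7,14.1,0],"spin":0}
    - {"offset":[16.4,16.9,0],"spin":0}
    - {"offset":[19.1,19.7,0],"spin":0}
    - {"offset":[21.9,22.4,0],"spin":0}

```text
time_s: 2.43
eef_pos: [595.1, -50.1, 231.4]
ee_rot: [0.0, 0.988, 0.151, 0.0]
force: [-0.0, -0.8, 0.1]
grip_width: -0.001
grip_force: 0.0
```

send_rows:
  targets:
    - {"offset":[0,0,-3],"spin":0}
    - {"offset":[0,0,-6],"spin":0}
    - {"offset":[0,0,-9],"spin":0}
    - {"offset":[0,0,-12],"spin":0}
    - {"offset":[0,0,-15],"spin":0}
    - {"offset":[0,0,-17.5],"spin":0}
    - {"offset":[0,0,-19.5],"spin":0}
    - {"offset":[0,0,-20.0],"spin":0}

```text
time_s: 3.1
eef_pos: [592.3, -51.5, 27.9]
ee_rot: [-0.001, 0.988, 0.151, -0.003]
force: [-1.7, -0.0, -0.4]
grip_width: -0.005
grip_force: 0.0
```

```bash
python3 - <<'E'
from h import *
I,D=ctrl.capture("scene");cv2.imwrite("pics/s1.png",cv2.resize(I[150:310,190:390,::-1],None,fx=3,fy=3))
s=ctrl.sense();print(s["time_s"],s["eef_pos"],s["force"],s["joints"])
A=np.array([581.5,92])
for a in range(275,84,-5):
    p=A+142*np.array([np.cos(np.radians(a)),np.sin(np.radians(a))]);print(a,((p-s["eef_pos"][:2])/10).round(1),end=" ")
E
```

```text
3.15 [592.830928   -51.65514218  28.91605308] [-0.28719291  0.21037842  0.25200233] [-2.83621129e-01  6.87207417e-01  1.48271223e+00  1.31179919e-05
  9.75994409e-01  9.83428376e-01]
275 [0.1 0.2] 270 [-1.1  0.2] 265 [-2.4  0.2] 260 [-3.6  0.4] 255 [-4.8  0.6] 250 [-6.  1.] 245 [-7.1  1.5] 240 [-8.2  2.1] 235 [-9.3  2.7] 230 [-10.3   3.5] 225 [-11.2   4.3] 220 [-12.    5.2] 215 [-12.8   6.2] 210 [-13.4   7.3] 205 [-14.    8.4] 200 [-14.5   9.5] 195 [-14.8  10.7] 190 [-15.1  11.9] 185 [-15.3  13.1] 180 [-15.3  14.4] 175 [-15.3  15.6] 170 [-15.1  16.8] 165 [-14.8  18. ] 160 [-14.5  19.2] 155 [-14.   20.4] 150 [-13.4  21.5] 145 [-12.8  22.5] 140 [-12.   23.5] 135 [-11.2  24.4] 130 [-10.3  25.2] 125 [-9.3 26. ] 120 [-8.2 26.7] 115 [-7.1 27.2] 110 [-6.  27.7] 105 [-4.8 28.1] 100 [-3.6 28.3] 95 [-2.4 28.5] 90 [-1.1 28.6] 85 [ 0.1 28.5]
```

View pics/s1.png

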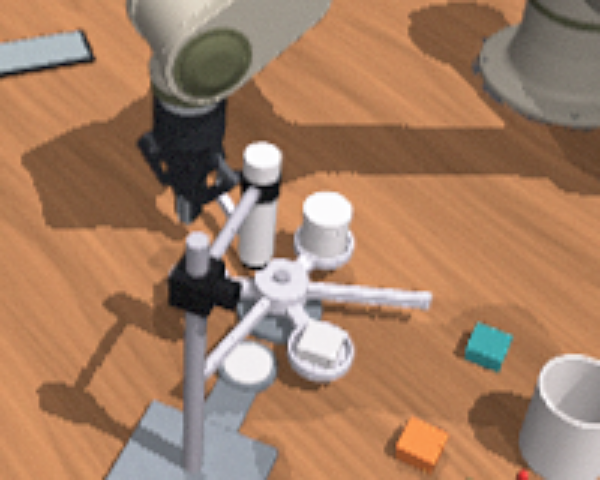

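The shut fingertips are at about (187,210) in the crop, on the far side of the right-hand spoke and clear of it. Next I push clockwise along an arc of radius 142 mm.

send_rows:
  targets:
    - {"offset":[-1.1,0.1,0],"spin":0}
    - {"offset":[-2.4,0.1,0],"spin":0}
    - {"offset":[-3.6,0.3,0],"spin":0}
    - {"offset":[-4.8,0.5,0],"spin":0}
    - {"offset":[-6.0,0.9,0],"spin":0}
    - {"offset":[-7.1,1.4,0],"spin":0}
    - {"offset":[-8.2,2.0,0],"spin":0}
    - {"offset":[-9.3,2.6,0],"spin":0}

```text
time_s: 3.82
eef_pos: [502.0, -26.1, 33.1]
ee_rot: [0.001, 0.988, 0.151, 0.002]
force: [1.3, 0.2, 1.0]
grip_width: -0.001
grip_force: 0.6
```

send_rows:
  targets:
    - {"offset":[-1.0,0.8,0],"spin":0}
    - {"offset":[-1.9,1.6,0],"spin":0}
    - {"offset":[-2.7,2.5,0],"spin":0}
    - {"offset":[-3.5,3.5,0],"spin":0}
    - {"offset":[-4.1,4.6,0],"spin":0}
    - {"offset":[-4.7,5.7,0],"spin":0}
    - {"offset":[-5.2,6.8,0],"spin":0}
    - {"offset":[-5.5,8.0,0],"spin":0}

```text
time_s: 4.48
eef_pos: [445.5, 55.1, 31.4]
ee_rot: [0.0, 0.988, 0.151, -0.0]
force: [1.6, -0.5, 0.7]
grip_width: 0.002
grip_force: 0.6
```

```bash
python3 - <<'E'
from h import *
I,D=ctrl.capture("scene");cv2.imwrite("pics/s2.png",cv2.resize(I[150:310,190:390,::-1],None,fx=3,fy=3))
T,E=ctrl.capture("top")
s=ctrl.sense();p=s["eef_pos"]-np.array([581.5,92,0]);print(s["time_s"],s["eef_pos"],s["force"],np.hypot(*p[:2]),np.degrees(np.arctan2(p[1],p[0])))
C=clouds(dict(scene=D,top=E))
for g in (60,85): print(np.degrees(wheel(C,[581.5,92,np.radians(g)],1)[0][2]))
E
```

```text
4.5833 [445.14320998  55.70461536  31.18739007] [-0.63870888  0.36654092 -0.02333606] 141.10467437548496 -165.09464449390427
67.23743479118168
67.23743479414554
```

View pics/s2.png

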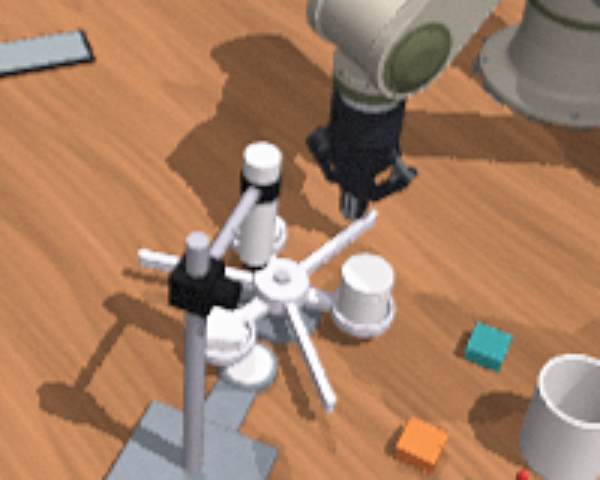

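The fingertip at crop (352,208) is against the spoke and the jar is riding upright at (366,290). The spoke trails the finger by about 7.7°, as predicted. I'll carry on round the arc.

send_rows:
  targets:
    - {"offset":[-0.3,1.2,0],"spin":0}
    - {"offset":[-0.5,2.4,0],"spin":0}
    - {"offset":[-0.5,3.7,0],"spin":0}
    - {"offset":[-0.5,4.9,0],"spin":0}
    - {"offset":[-0.3,6.1,0],"spin":0}
    - {"offset":[0.0,7.3,0],"spin":0}
    - {"offset":[0.3,8.5,0],"spin":0}
    - {"offset":[0.8,9.7,0],"spin":0}

```text
time_s: 5.25
eef_pos: [453.9, 151.4, 31.1]
ee_rot: [0.0, 0.988, 0.151, -0.0]
force: [0.2, -2.0, 0.0]
grip_width: -0.002
grip_force: 0.6
```

send_rows:
  targets:
    - {"offset":[0.6,1.1,0],"spin":0}
    - {"offset":[1.2,2.1,0],"spin":0}
    - {"offset":[2.0,3.1,0],"spin":0}
    - {"offset":[2.8,4.0,0],"spin":0}
    - {"offset":[3.7,4.8,0],"spin":0}
    - {"offset":[4.7,5.6,0],"spin":0}
    - {"offset":[5.8,6.3,0],"spin":0}
    - {"offset":[6.9,6.8,0],"spin":0}

```text
time_s: 5.92
eef_pos: [523.1, 219.3, 30.9]
ee_rot: [0.0, 0.988, 0.152, -0.001]
force: [-0.8, -2.4, -0.8]
grip_width: 0.001
grip_force: 0.6
```

```bash
cat > m.py <<'E'
import sys
from h import *
I,D=ctrl.capture("scene");cv2.imwrite(f"pics/{sys.argv[1]}.png",cv2.resize(I[150:310,190:390,::-1],None,fx=3,fy=3))
T,E=ctrl.capture("top")
s=ctrl.sense();p=s["eef_pos"]-np.array([581.5,92,0]);print(s["time_s"],s["eef_pos"],s["force"],np.hypot(*p[:2]),np.degrees(np.arctan2(p[1],p[0])))
C=clouds(dict(scene=D,top=E));A=np.array([581.5,92])
for n in ("scene","top"):
    P=C[n]; w=wheel(P,[*A,np.radians(float(sys.argv[2]))],1);print(n,np.degrees(w[0][2]),w[1:])
    d=np.hypot(*(P[:,:2]-A).T);Q=P[(d>50)&(d<120)&(P[:,2]>79)&(P[:,2]<90)]
    print(" jar",Q.mean(0).round(1),len(Q),circ(P,Q[:,:2].mean(0),25,52,78,6), np.degrees(np.arctan2(*(Q.mean(0)[:2]-A)[::-1])))
E
python3 m.py s3 107; python3 -c "
import numpy as np
for a in (115,110,105,102,100,99,98,97,96,95,94,93):print(a,(14.2*(np.cos(np.radians(a))-np.cos(np.radians(115)))).round(2),(14.2*(np.sin(np.radians(a))-np.sin(np.radians(115)))).round(2))"
```

```text
6.0167 [523.92286082 219.27832625  31.00253144] [-0.59804742 -0.8108857   0.3648092 ] 139.6957382626892 114.34065972319429
scene 108.25697664156365 (132, np.float64(3.7320748667647097))
 jar [628.7 160.3  84.9] 246 (array([637.1, 153.9]), 97) 55.340398137235425
top 106.37683723020771 (59, np.float64(2.5815292395779923))
 jar [637.6 154.3  85.2] 194 (array([638.6, 154.3]), 17) 48.019705336298266
115 0.0 0.0
110 1.14 0.47
105 2.33 0.85
102 3.05 1.02
100 3.54 1.11
99 3.78 1.16
98 4.02 1.19
97 4.27 1.22
96 4.52 1.25
95 4.76 1.28
94 5.01 1.3
93 5.26 1.31
```

View pics/s3.png

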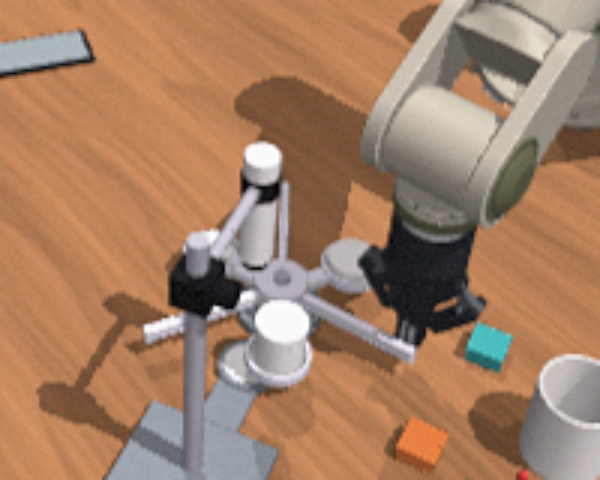

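The jar at crop (283,340) is approaching the pad at (247,365), with about 19° left. I'll slow down and push most of that.

send_rows:
  targets:
    - {"offset":[0.6,0.3,0],"spin":0}
    - {"offset":[1.2,0.5,0],"spin":0}
    - {"offset":[1.8,0.7,0],"spin":0}
    - {"offset":[2.4,0.9,0],"spin":0}
    - {"offset":[2.9,1.0,0],"spin":0}
    - {"offset":[3.3,1.1,0],"spin":0}
    - {"offset":[3.6,1.15,0],"spin":0}
    - {"offset":[3.8,1.2,0],"spin":0}

```text
time_s: 6.68
eef_pos: [561.4, 231.0, 31.3]
ee_rot: [-0.0, 0.988, 0.151, 0.0]
force: [-1.4, -0.9, -0.4]
grip_width: 0.003
grip_force: 0.5
```

```bash
python3 m.py s4 91
```

```text
6.7833 [561.33743203 231.11616571  31.290464  ] [ 0.01240427 -0.13028831  0.41011836] 140.56968630774767 98.24664546778763
scene 91.25191759448104 (135, np.float64(4.047056260385419))
 jar [647.6 143.6  84.7] 234 (array([653.2, 134.8]), 97) 37.98205788272397
top 90.65125722928728 (61, np.float64(2.6054123029038188))
 jar [647.3 134.6  85. ] 151 (array([653.1, 136.4]), 18) 32.94086439633939
```

View pics/s4.png

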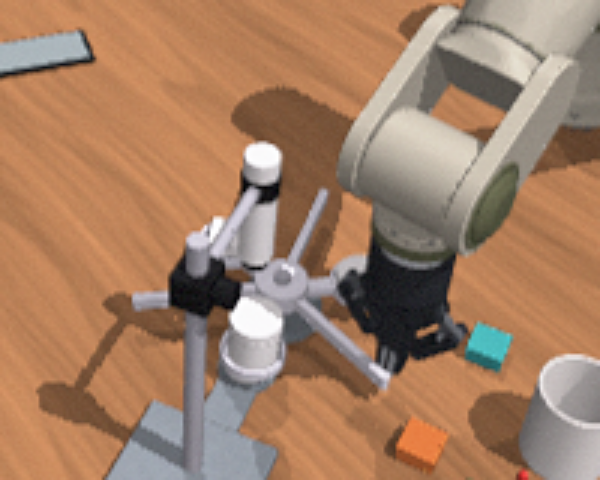

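The jar at crop (253,340) is nearly over the pad. About 3.4° remain, which is 8 mm at the fingertip.

send_rows:
  targets:
    - {"offset":[0.3,0.04,0],"spin":0}
    - {"offset":[0.6,0.07,0],"spin":0}
    - {"offset":[0.8,0.1,0],"spin":0}
    - {"offset":[0.83,0.1,0],"spin":0}
    - {"offset":[0.83,0.1,0],"spin":0}

```text
time_s: 7.2
eef_pos: [569.6, 232.1, 31.3]
ee_rot: [-0.0, 0.988, 0.151, 0.0]
force: [0.1, 0.3, -0.8]
grip_width: -0.0
grip_force: 0.0
```

send_rows:
  targets:
    - {"offset":[-0.8,0.3,0],"spin":0}
    - {"offset":[-2.0,1.0,0],"spin":0}
    - {"offset":[-3.0,2.0,0],"spin":0}
    - {"offset":[-4.0,3.0,0],"spin":0}
    - {"offset":[-6.0,4.0,0],"spin":0}
    - {"offset":[-8.0,5.0,0],"spin":0}
    - {"offset":[-9.0,5.0,0],"spin":0}

```text
time_s: 7.78
eef_pos: [476.5, 284.1, 31.3]
ee_rot: [-0.0, 0.988, 0.152, -0.0]
force: [0.5, -0.4, -0.4]
grip_width: 0.004
grip_force: 0.0
```

```bash
python3 m.py s5 87.6; python3 - <<'E'
from h import *
C=clouds({c:ctrl.capture(c)[1] for c in("scene","top")})
for n,P in C.items():
    w=wheel(P,[581.5,92,np.radians(87.6)]);print(n,w[0][:2],np.degrees(w[0][2]),circ(P,[655,130],18,160,245),circ(P,[770,192],9,60,240),circ(P,[655,130],25,40,76,6))
for n in("scene","top"):
  for q,z in (("view",30),("post",302),("jar",30),("spoke0",36)): print(n,q,[(np.round(r["uv"],1),round(r["conf"],2),atz(n,r["uv"],z)[:2]) for r in ctrl.place_of(n,q)[:3]])
E
```

```text
7.8833 [477.41668413 283.19651597  31.43438937] [0.61792903 0.48957595 0.10018986] 217.69116739294066 118.56293228343719
scene 87.34418774808248 (118, np.float64(4.628750659378981))
 jar [657.4 134.6  84.8] 199 (array([655.8, 130.4]), 100) 29.294512614745315
top 87.46836895392875 (91, np.float64(2.605899518699099))
 jar [649.7 129.5  85. ] 146 (array([656.2, 132.1]), 22) 28.815928670994772
scene [583.15624266  92.76409296] 87.37521076053845 (array([653.9, 128.3]), 224) (array([770. , 191.5]), 309) (array([655.6, 130.3]), 139)
top [580.14838234  91.42050046] 87.45738977787524 (array([658.3, 133.1]), 61) (array([770.7, 193.2]), 22) (array([656. , 132.6]), 34)
scene view [(array([272.2, 266.3]), 0.97, array([656.1, 130.4]))]
scene post [(array([259.6, 229.5]), 0.62, array([762.6, 197.7]))]
scene jar [(array([271.9, 262.8]), 0.9, array([648.5, 119.7])), (array([201.3, 169.5]), 0.62, array([ 577.8, -404.8]))]
scene spoke0 [(array([242.4, 249.6]), 0.94, array([691.9,  30.2])), (array([297.6, 220.9]), 0.83, array([471.6,  36.4])), (array([306.4, 270.8]), 0.73, array([590.1, 205.7]))]
top view [(array([216.5, 195.1]), 0.58, array([653.5, 131.1]))]
top post [(array([184.9, 130.2]), 0.62, array([778.7, 190.8]))]
top jar [(array([216.1, 194. ]), 0.54, array([657.2, 132.4]))]
top spoke0 [(array([190.4, 216.1]), 0.95, array([583.7, 215. ])), (array([246.9, 182.3]), 0.92, array([694.3,  30.2])), (array([244.4, 248.7]), 0.76, array([475.7,  40.1]))]
```

View pics/s5.png

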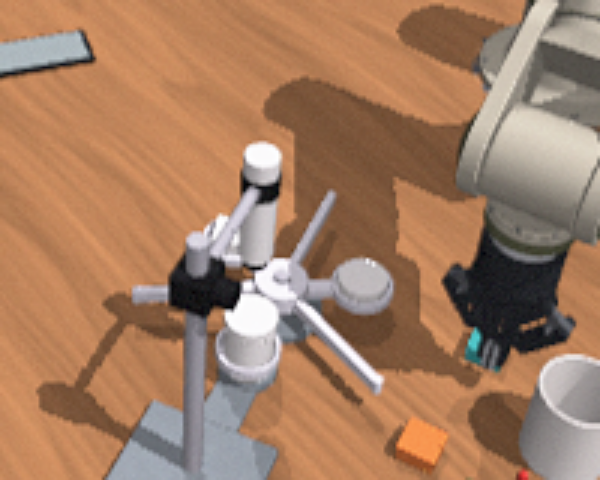

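The jar, around (655.8,131), matches the tube axis, around (656,130.7), and the wheel angle of 27.4° matches the viewing direction of about 27.6°. It stands upright at crop (250,335), and the hand is hovering over the turquoise block. I'll lift straight up and back away.

send_rows:
  targets:
    - {"offset":[0,0,2],"spin":0}
    - {"offset":[0,0,5],"spin":0}
    - {"offset":[0,0,8.5],"spin":0}
    - {"offset":[0,0,12],"spin":0}
    - {"offset":[0,0,15.5],"spin":0}
    - {"offset":[0,0,18],"spin":0}
    - {"offset":[0,0,19],"spin":0}
    - {"offset":[0,0,19],"spin":0}

```text
time_s: 9.05
eef_pos: [480.1, 282.3, 223.2]
ee_rot: [-0.0, 0.988, 0.151, 0.002]
force: [0.4, 0.3, -0.0]
grip_width: -0.001
grip_force: 0.0
```

```bash
python3 m.py s6 87.5
```

```text
9.15 [478.90735503 281.81178715 219.73269472] [ 0.22074053 -0.06682858  0.47905376] 215.76321591795735 118.39107557738362
scene 87.32074287983993 (110, np.float64(2.691333544240351))
 jar [657.4 134.6  84.7] 201 (array([655.5, 130.5]), 97) 29.289822148814153
top 87.41259832836005 (85, np.float64(2.522870965939083))
 jar [649.8 129.3  85.1] 150 (array([656. , 132.1]), 20) 28.66940518778735
```

View pics/s6.png

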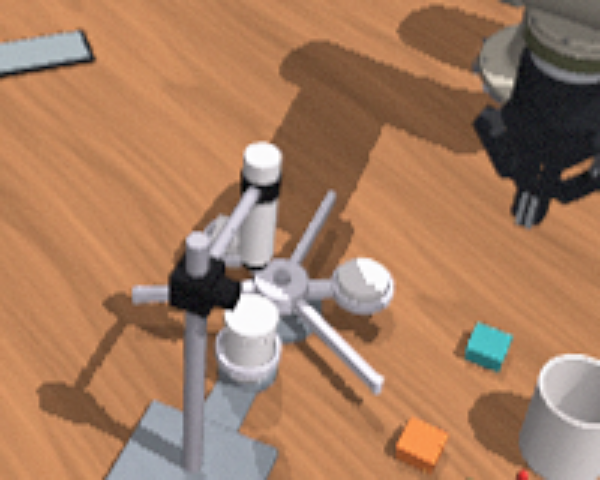

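The hand is well clear, the jar is on the pad at crop (250,340), and the mug and blocks have not moved.

```bash
python3 -c "
from rig import ctrl;print(ctrl.finish_job())"
```

```text
the job is handed in; nothing more can be done
None
```

The tall jar is on the light pad under the lens, within about 2 mm of the optical axis by my measurements; the hand is clear and the job is handed in, though no verdict came back.

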